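# Show the camera which casting goes in which frame

## Robot

A 6-joint arm with a two-finger parallel gripper is mounted at the origin on the work surface. World frame = base frame: x ahead of the robot, y to its left, z up, the work surface at z = 0. Lengths are in m, angles in rad, forces in N, time in s.
With the tool pointing down it reaches from about 0.25 to 0.775 m from the base axis. Payload 4 kg.
Tool frame: the origin (TCP) lies midway between the tips of the shut fingers; the grasp point (between the pads) lies 19 mm behind it; z points along the fingers, y is the direction in which the jaws open and shut (so a half turn about z gives the same grasp; the last joint's range is limited). The gripper opens to 94 mm and grips with 3 to 60 N. Pads are 16 mm wide; open, the fingers measure 119 mm over their backs; the gripper's body (75 mm by 177 mm) begins 78 mm behind the grasp point.
Start: joints at [1.215, 0.087, 1.371, -0, 1.684, -0.103], TCP at [0.138, 0.533, 0.206] pointing down, gripper open.
Joint ranges: [-3.1, 3.1], [-0.76, 2.03], [0.27, 2.55], [-1.08, 4.22], [0.17, 2.65], [-2.57, 2.57]. Speed limits (rad/s): [2.79, 2.79, 3.14, 3.14, 3.14, 3.14].

## Interface

Orientations are given as [roll, pitch, yaw] about the fixed x, y, z axes, in that order (R = Rz(yaw) Ry(pitch) Rx(roll)).
In Python, from bench import robot, cams gives the robot as it stands.
- The arm moves only by the tool step_arm, never from a script. Its argument "plan" is a list that holds one entry, the list of rows, each a list of 5 numbers: the shift along the world's x, y, z in mm, then the turn about the world's z in rad, then the opening in per cent of the stroke, from 0 (shut) to 100 (fully open). In form: [[[tx, ty, tz, turn, fingers], ...]]. A call has 1 to 8 rows; each row is the pose to reach, as a shift and turn from the pose commanded when the call began; what a row does not reach only later rows make up. A row lasts 1/12 s, in which the tool goes at most 41.7 mm and 7.16 degrees, less where a joint would pass 70% of its speed; a pose out of reach is approached as far as the arm can. A call with a gripper value outside its range is refused whole. The fingers move at their own pace and stop on an object; the grip force is fixed at half the most. Time passes only in rows, so rows that repeat a pose let the fingers close. It gives the time, the measured TCP pose, the force and the opening at its end, in the units of the state.
- robot.get_obs(): the state, without advancing time (a new reading comes with each control period).
- cams.snapshot(name): name is "scene" or "side" or "wrist"; returns a dict with "frame" (400x640x3 uint8, red, green, blue), "camera_matrix" (3x3 intrinsics, pixels), "origin" and "attitude" of the camera in the world; the wrist camera has in their place "T_tool_cam" (4x4, takes a point from camera to tool coordinates, whose origin is the TCP and whose axes are the flange's). Camera axes: x right, y down, z forward; pixel columns grow to the right and rows downward; lengths in m; the calibration is good to about 2 mm. A picture is of the moment at which its call begins: read the wrist's pose just before it. There is no depth.
- robot.close_job(): hands the job in, once; it reports no verdict.
The state is a dict: "time": time; "joint_positions": joint angles; "qvel": joint speeds; "joint_torque": joint torques, N m; "tool_pos": TCP position; "ee_rot": TCP orientation; "wrist_force": force on the tool from outside, world axes, zero at the start; "wrist_torque": the same for the moment, N m; "width": finger opening in m.
Only numpy, scipy, OpenCV 4.12 (cv2) and the standard library are available. Lean on these libraries where they do the work, as an engineer would, in place of code of your own. Each camera call takes 0.05 s, during which the arm holds its last target. There are 200 camera calls.

## Task

Start the camera recording by pressing the red button fully down with the fingertips and letting it come back up. Then show on film which casting goes where: point down at the round concrete ring with the fingertips a few centimetres above its middle, keep still there for a good two seconds, lift the hand well clear so that it points at nothing else on the way, and point in the same way down at the middle of the empty frame for a good two seconds, finishing there with the hand still pointing. Only the button is touched: do not touch, shift or lift the castings, the frames or the planter.

Things in the scene. Friction and masses are not known exactly. Their poses are not given: they have to be found in the camera images.
- rec (a joint): travel of the red record button, in m: 0 when up, 0.006 when fully down; it springs back up by itself and takes about 5 N to press fully down
- ring: the round casting: pale grey concrete ring, 84 mm outside, 40 mm hole through its middle, 25 mm thick, lying flat and loose, about 0.24 kg. Origin: centre of its underside, on the table; z up.
- square: pale grey concrete square with a square hole, 76 mm outside, 36 mm hole, 25 mm thick, lying flat and loose; not to be pointed at. Origin: centre of its underside, on the table; z up.
- disc: solid dark grey disc without a hole, 80 mm across, 25 mm thick, lying flat and loose; not to be pointed at. Origin: centre of its underside, on the table; z up.
- frame_empty: the empty frame: wooden shadow-box frame, 140 mm square outside, lying flat and fixed to the table, pale wood rim 12 mm wide and 25 mm high round a white backing whose face is 6 mm above the table; nothing inside it. Origin: centre of its underside, on the table; z up.
- frame_tile: a filled frame: wooden shadow-box frame, 140 mm square outside, lying flat and fixed to the table, pale wood rim 12 mm wide and 25 mm high round a white backing whose face is 6 mm above the table; a dark square tile with a green tuft of moss inside, all below 25 mm; not to be pointed at. Origin: centre of its underside, on the table; z up.
- frame_bars: a filled frame: wooden shadow-box frame, 140 mm square outside, lying flat and fixed to the table, pale wood rim 12 mm wide and 25 mm high round a white backing whose face is 6 mm above the table; three concrete bars (grey, dark, grey) inside, all below the rim; not to be pointed at. Origin: centre of its underside, on the table; z up.
- planter: terracotta pot 68 mm across at the rim with a small succulent, 85 mm high in all, standing loose. Origin: centre of its underside, on the table; z up.
- rec_top (a point): centre of the top face of the red round button when up (it moves down with the button); button 36 mm across on a round black housing (52 mm across, 12 mm high) fixed to the table; top face 22 mm above the table when up, 16 mm when fully down
Not all that is in view belongs to the job. What is shaped like the ring but brown, green or pink is not meant.

How it is judged:
On the way, in this order (a step that is already met when the one before it is completed fails the run):
1. the red button is pressed down (at least 4.5 of its 6 mm) (value of joint rec above 0.0045 m), for 0.05 s.
2. the button is let up again (value of joint rec below 0.001 m), for 0.1 s.
3. the hand points at the ring for 1.5 s: within 35 mm of its middle seen from above, fingertips less than about 75 mm above its top (horizontal distance between the grasp point and ring below 0.035 m and z of the grasp point in the frame of ring between 0.03 and 0.119 m), for 1.5 s.
4. the hand points at the empty frame for 1.5 s: within 40 mm of its middle seen from above, fingertips less than about 75 mm above its rim (horizontal distance between the grasp point and frame_empty below 0.04 m and z of the grasp point in the frame of frame_empty below 0.119 m), for 1.5 s.
At the end, for the whole second after the job is handed in: The hand is still pointing at the empty frame (within 40 mm of its middle seen from above, fingertips less than about 75 mm above the rim), the button is up, and every casting and the planter are within 8 mm of where they began (all of step 4 and value of joint rec below 0.001 m and distance of each of ring, square, disc, planter from where it was at the start of the episode below 0.008 m); the robot touches nothing.
It fails at once if a casting or the planter is moved more than 8 mm or lifted (not (distance of ring from where it was at the start of the episode below 0.008 m) or not (distance of square from where it was at the start of the episode below 0.008 m) or not (distance of disc from where it was at the start of the episode below 0.008 m) or not (distance of planter from where it was at the start of the episode below 0.008 m)).
It fails at once if the robot touches a casting, a frame or the planter (contact force between any of the fingers, the arm and ring above 0.4 N or contact force between any of the fingers, the arm and square above 0.4 N or contact force between any of the fingers, the arm and disc above 0.4 N or contact force between any of the fingers, the arm and planter above 0.4 N or contact force between any of the fingers, the arm and frame_empty above 0.4 N or contact force between any of the fingers, the arm and frame_tile above 0.4 N or contact force between any of the fingers, the arm and frame_bars above 0.4 N).
It fails at once if the hand points at a wrong casting or a wrong frame (within 30 mm of its middle seen from above, fingertips less than about 40 mm above its top) ((horizontal distance between the grasp point and square below 0.03 m and z of the grasp point in the frame of square below 0.085 m) or (horizontal distance between the grasp point and disc below 0.03 m and z of the grasp point in the frame of disc below 0.085 m) or (horizontal distance between the grasp point and frame_tile below 0.03 m and z of the grasp point in the frame of frame_tile below 0.085 m) or (horizontal distance between the grasp point and frame_bars below 0.03 m and z of the grasp point in the frame of frame_bars below 0.085 m)).
It also fails if it takes over 58 s, if anything falls off the work surface, if the arm or the gripper's body presses on something with over 40 N, if the wrist force passes 120 N, or if a joint passes its speed limit or range.

## Working session

There is one attempt and no reset: what is moved stays moved. The work goes in short steps, Python scripts to look and compute and a tool call to move; the robot and the scene stay as the last step left them, time stands still between calls to the robot, and variables do not carry over. Pictures are saved under pics/ and viewed, about 8 in all and at most 12, crops included, and the job is handed in when it is done.

Besides the shell and the picture viewer there is one more tool, called after "Request:" in YAML: its name, and indented under it one key for each argument. step_arm: Moves the arm, as the interface text tells. Its arguments: {"type":"object","properties":{"plan":{"type":"array"}},"required":["plan"]}

```bash
mkdir -p pics; cat > h.py <<'E'
import numpy as np, cv2
from scipy.spatial.transform import Rotation as R
from bench import robot, cams
def cam(name):
    o=robot.get_obs(); s=cams.snapshot(name); K=np.array(s["camera_matrix"])
    if name=="wrist":
        T=np.eye(4); T[:3,:3]=R.from_euler("xyz",o["ee_rot"]).as_matrix(); T[:3,3]=o["tool_pos"]
        T=T@np.array(s["T_tool_cam"]); Rc,t=T[:3,:3],T[:3,3]
    else:
        a=np.array(s["attitude"]); t=np.array(s["origin"])
        Rc=a if a.shape==(3,3) else R.from_euler("xyz",a).as_matrix()
    return s["frame"],K,Rc,t
def save(name,fn):
    f,K,Rc,t=cam(name); cv2.imwrite(f"pics/{fn}.png",f[:,:,::-1]); np.savez(f"pics/{fn}.npz",K=K,R=Rc,t=t); return f
def ray(fn,uv):
    d=np.load(f"pics/{fn}.npz"); v=d["R"]@np.linalg.solve(d["K"],[*uv,1.]); return d["t"],v/np.linalg.norm(v)
def onz(fn,uv,z):
    t,v=ray(fn,uv); return t+v*(z-t[2])/v[2]
def tri(a,b):
    A=[];B=[]
    for fn,uv in (a,b):
        t,v=ray(fn,uv); P=np.eye(3)-np.outer(v,v); A.append(P);B.append(P@t)
    return np.linalg.lstsq(np.vstack(A),np.hstack(B),rcond=None)[0]
def proj(fn,p):
    d=np.load(f"pics/{fn}.npz"); q=d["K"]@(d["R"].T@(np.array(p)-d["t"])); return q[:2]/q[2]
E
python3 - <<'E'
from h import *
print(robot.get_obs())
for n in("scene","side","wrist"):
    save(n,n+"0"); d=np.load(f"pics/{n}0.npz"); print(n,d["t"].round(3),d["R"].round(2).tolist(),d["K"][0,0])
E
```

```text
{'time': 0.0, 'joint_positions': array([ 1.21488119e+00,  8.79364741e-02,  1.37218816e+00,  1.47081781e-05,
        1.68355835e+00, -1.03102402e-01]), 'qvel': array([ 4.84232233e-04,  1.93203161e-03, -1.50519586e-04,  5.44359005e-06,
        1.05612418e-03, -1.00513647e-04]), 'joint_torque': array([-2.20210277e-04, -3.40165293e+01, -3.02434981e+01,  7.16375699e-02,
        3.30186705e-02, -1.95247117e-04]), 'tool_pos': array([0.13739168, 0.53203357, 0.2043478 ]), 'ee_rot': array([-3.13951493e+00, -2.29677147e-04,  2.88878132e+00]), 'wrist_force': array([-0.5637854 , -0.32205488,  0.02767985]), 'wrist_torque': array([ 0.01650376,  0.01630086, -0.01974561]), 'width': 0.09419533207674928}
scene [ 1.127 -0.771  1.019] [[0.76, 0.47, -0.45], [0.65, -0.53, 0.54], [0.01, -0.71, -0.71]] 466.25338507461356
side [ 0.13  -0.597  0.869] [[0.85, -0.4, 0.34], [-0.52, -0.67, 0.53], [0.02, -0.63, -0.78]] 442.6943219245419
wrist [0.06  0.553 0.383] [[0.25, 0.93, 0.27], [0.97, -0.24, -0.07], [-0.0, 0.28, -0.96]] 287.9692220464253
```

View pics/scene0.png

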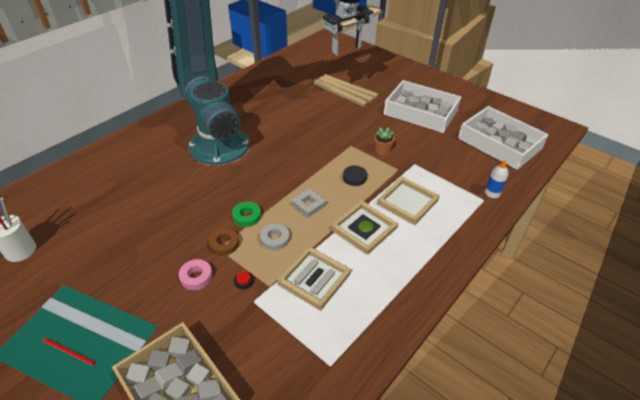

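View pics/side0.png

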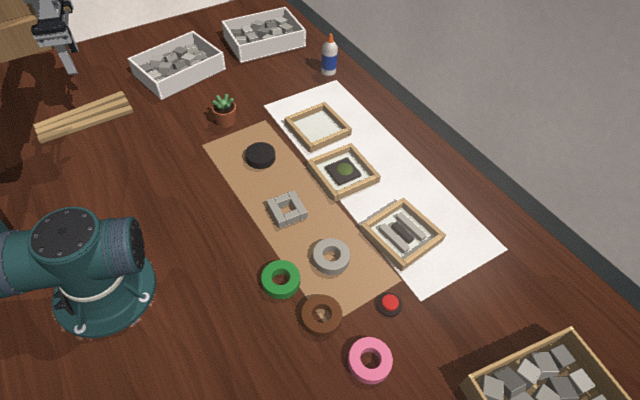

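Scene picture, with pixels:
- Targets: grey ring (274,237), red button (244,280), empty frame (408,200).
- Could be mistaken for the ring: green (246,213), brown (223,240) and pink (196,274) rings, grey square (309,202), dark disc (355,175).
- Could be mistaken for the empty frame: tile frame (364,226), bars frame (314,277).
- Could be mistaken for the button: red pen (68,351).

Side picture: ring (331,256), button (390,302), empty frame (318,127), square (287,208), disc (260,155), planter (223,108). I choose the pale grey round ring, the frame with nothing in it and the red dome.

```bash
python3 - <<'E'
from h import *
P={"button":((244,279),(390,301)),"ring":((274.5,236),(331,256)),"square":((309,201.5),(287,208)),"disc":((355,174),(260,154)),"empty":((408,200),(318,127)),"tile":((364,226),(344,170)),"bars":((314,277),(403,233)),"planter":((385,140),(223,110)),"pink":((196,274),(371,359)),"brown":((223,240),(321,314)),"green":((246,213),(281,279)),"bottle":((497,182),(330,57)),"binNear":((147,345),(570,360))}
for k,(a,b) in P.items():
    p=tri(("scene0",a),("side0",b)); print(k,p.round(3),"r",np.hypot(*p[:2]).round(3), onz("side0",b,.022)[:2].round(3),onz("scene0",a,.022)[:2].round(3))
a=cv2.imread("pics/scene0.png")[185:305,180:340]; b=cv2.imread("pics/side0.png")[190:325,290:450]
c=[cv2.resize(i,(400,300),interpolation=cv2.INTER_CUBIC) for i in (a,b)]
cv2.imwrite("pics/crop.png",np.hstack(c))
E
```

```text
button [ 0.503 -0.339  0.012] r 0.606 [ 0.499 -0.34 ] [ 0.509 -0.345]
ring [ 0.457 -0.181  0.012] r 0.492 [ 0.453 -0.186] [ 0.464 -0.186]
square [ 0.439 -0.012  0.013] r 0.439 [ 0.435 -0.019] [ 0.444 -0.017]
disc [0.466 0.184 0.014] r 0.501 [0.463 0.176] [0.471 0.177]
empty [0.662 0.201 0.008] r 0.692 [0.653 0.188] [0.668 0.189]
tile [0.628 0.019 0.015] r 0.628 [0.624 0.014] [0.632 0.013]
bars [ 0.637 -0.214  0.011] r 0.673 [ 0.631 -0.22 ] [ 0.643 -0.22 ]
planter [0.448 0.375 0.035] r 0.585 [0.453 0.389] [0.439 0.392]
pink [ 0.396 -0.414  0.013] r 0.573 [ 0.394 -0.417] [ 0.403 -0.417]
brown [ 0.362 -0.289  0.017] r 0.463 [ 0.361 -0.291] [ 0.366 -0.292]
green [ 0.331 -0.175  0.015] r 0.375 [ 0.33  -0.179] [ 0.336 -0.177]
bottle [0.845 0.421 0.048] r 0.943 [0.869 0.458] [0.838 0.448]
binNear [ 0.595 -0.629  0.198] r 0.866 [ 0.721 -0.616] [ 0.479 -0.62 ]
```

View pics/crop.png

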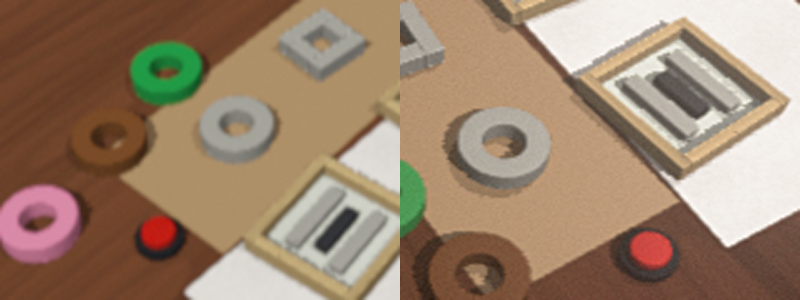

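Crop: the pale grey ring, red button and bars frame are clearly told apart, and the ring's hole is round. The triangulated heights come out about 10 mm low, which is within clicking error. I'll travel high towards the button and refine with the wrist camera.

Request:
step_arm:
  plan:
    - [[220,-235,20,-0.9,0],[220,-235,20,-0.9,0],[220,-235,20,-0.9,0],[220,-235,20,-0.9,0],[220,-235,20,-0.9,0],[220,-235,20,-0.9,0],[220,-235,20,-0.9,0],[220,-235,20,-0.9,0]]

```text
time: 0.82
tool_pos: [0.3591, 0.295, 0.2255]
ee_rot: [3.141, 0.001, 1.982]
wrist_force: [0.9, 0.8, 0.2]
width: 0.0438
```

Request:
step_arm:
  plan:
    - [[60,-310,0,-0.9,0],[60,-310,0,-0.9,0],[60,-310,0,-0.9,0],[60,-310,0,-0.9,0],[60,-310,0,-0.9,0],[60,-310,0,-0.9,0],[60,-310,0,-0.9,0],[60,-310,0,-0.9,0]]

```text
time: 1.48
tool_pos: [0.4175, -0.016, 0.2252]
ee_rot: [3.141, 0.001, 1.081]
wrist_force: [0.3, 0.7, 0.1]
width: 0.0004
```

Request:
step_arm:
  plan:
    - [[60,-280,0,0,0],[60,-280,0,0,0],[60,-280,0,0,0],[60,-280,0,0,0],[60,-280,0,0,0],[60,-280,0,0,0],[60,-280,0,0,0],[60,-280,0,0,0]]

```text
time: 2.15
tool_pos: [0.4773, -0.2983, 0.2229]
ee_rot: [-3.139, 0.002, 1.082]
wrist_force: [-0.8, 0.6, -0.7]
width: 0.0006
```

```bash
python3 - <<'E'
from h import *
f=save("wrist","w1")
print(robot.get_obs()["tool_pos"])
h=cv2.cvtColor(f,cv2.COLOR_RGB2HSV); m=((h[...,0]<8)|(h[...,0]>173))&(h[...,1]>180)&(h[...,2]>90)
n,l,s,c=cv2.connectedComponentsWithStats(m.astype(np.uint8))
for i in range(1,n):
    if s[i,4]>80: print(s[i],c[i],onz("w1",c[i],.022).round(4))
print("expected",{k:proj("w1",p).round() for k,p in {"button":(.503,-.341,.022),"ring":(.457,-.186,.025)}.items()})
E
```

```text
[ 0.47705639 -0.29517049  0.22337511]
[333 182  26  25 488] [345.55942623 194.34016393] [ 0.4988 -0.3397  0.022 ]
expected {'button': array([349., 194.]), 'ring': array([261., 105.])}
```

View pics/w1.png

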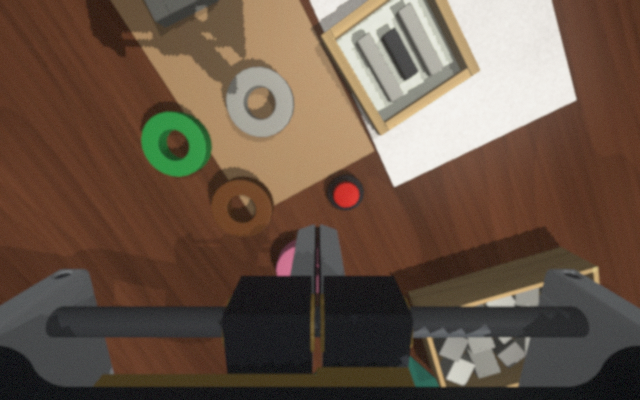

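```bash
python3 - <<'E'
from h import *
print("button",tri(("w1",(345.5,194.3)),("scene0",(244,279))).round(4),tri(("w1",(345.5,194.3)),("side0",(390,301))).round(4))
print("ring",tri(("w1",(260,102)),("scene0",(274.5,235))).round(4),tri(("w1",(260,102)),("side0",(331,255))).round(4),onz("w1",(260,102),.025).round(4))
print("bin a",tri(("scene0",(182,325)),("side0",(465,385))).round(3),"b",tri(("scene0",(182,325)),("side0",(571,331))).round(3),
 "w",tri(("w1",(597,268)),("side0",(571,331))).round(3))
print("bars",onz("w1",(400,55),.01).round(3))
E
```

```text
button [ 0.5002 -0.3413  0.0108] [ 0.4989 -0.34    0.0214]
ring [ 0.457  -0.1805  0.0162] [ 0.4567 -0.181   0.0159] [ 0.458 -0.182  0.025]
bin a [ 0.508 -0.543  0.038] b [ 0.622 -0.582  0.219] w [ 0.75  -0.58   0.054]
bars [ 0.638 -0.214  0.01 ]
```

Button at about (0.499, −0.340). The side view puts its top at z = 0.021, which matches the text. The ring is at about (0.457, −0.181), and the bin rims stay below about 55 mm, well under the gripper body. Next I go above the button.

Request:
step_arm:
  plan:
    - [[21,-47,0,0,0],[21,-47,-40,0,0],[21,-47,-80,0,0],[21,-47,-120,0,0],[21,-47,-150,0,0],[21,-47,-170,0,0],[21,-47,-170,0,0],[21,-47,-170,0,0]]

```text
time: 2.87
tool_pos: [0.498, -0.3377, 0.0546]
ee_rot: [-3.139, -0.001, 1.09]
wrist_force: [-0.9, -1.0, 0.7]
width: 0.0006
```

```bash
python3 - <<'E'
from h import *
f=save("wrist","w2"); g=save("side","s2")
o=robot.get_obs(); print(o["tool_pos"],o["wrist_force"])
h=cv2.cvtColor(f,cv2.COLOR_RGB2HSV); m=((h[...,0]<8)|(h[...,0]>173))&(h[...,1]>180)&(h[...,2]>90)
n,l,s,c=cv2.connectedComponentsWithStats(m.astype(np.uint8))
for i in range(1,n):
    if s[i,4]>80: print(s[i],c[i],onz("w2",c[i],.022).round(4))
print(proj("w2",(.499,-.340,.022)))
a=cv2.resize(f[80:360,160:480],(400,350));b=cv2.resize(g[220:350,320:460],(376,350))
cv2.imwrite("pics/c2.png",np.hstack([a,b])[:,:,::-1])
E
```

```text
[ 0.49986992 -0.33963163  0.05807294] [ 0.01751605 -0.73826009 -0.42548638]
[299 200  44  33 950] [321.09684211 214.77894737] [ 0.5026 -0.335   0.022 ]
[320.01907108 222.13203178]
```

View pics/c2.png

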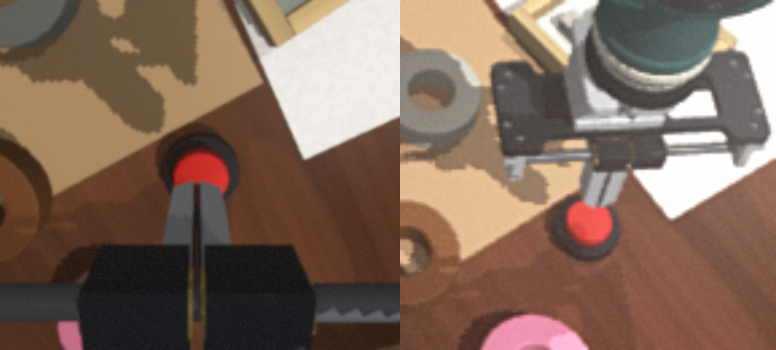

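The crops show the shut fingertips in line with the red button: it is centred on column 321, and its top edge puts its centre near row 221, against 222 predicted. Pressing in small steps.

Request:
step_arm:
  plan:
    - [[0,0,-20,0,0],[0,0,-30,0,0],[0,0,-35,0,0],[0,0,-37,0,0],[0,0,-39,0,0],[0,0,-40,0,0],[0,0,-40,0,0],[0,0,-40,0,0]]

```text
time: 3.63
tool_pos: [0.4988, -0.3394, 0.0165]
ee_rot: [3.141, -0.0, 1.089]
wrist_force: [-1.4, 2.1, 4.2]
width: 0.0003
```

Request:
step_arm:
  plan:
    - [[0,0,-1,0,0],[0,0,-2,0,0],[0,0,-2,0,0],[0,0,-2,0,0]]

```text
time: 3.97
tool_pos: [0.4989, -0.3395, 0.0161]
ee_rot: [3.14, -0.0, 1.089]
wrist_force: [-4.2, 3.4, 12.1]
width: 0.0006
```

12 N with no further travel (z = 0.016) means it is fully down. Now straight up.

Request:
step_arm:
  plan:
    - [[0,0,10,0,0],[0,0,40,0,0],[0,0,80,0,0],[0,0,120,0,0],[0,0,160,0,0],[0,0,190,0,0],[0,0,190,0,0],[0,0,190,0,0]]

```text
time: 4.63
tool_pos: [0.4997, -0.3408, 0.2063]
ee_rot: [3.135, 0.002, 1.089]
wrist_force: [0.2, -0.2, 0.1]
width: 0.0007
```

```bash
python3 - <<'E'
from h import *
f=save("wrist","w3"); print(robot.get_obs()["tool_pos"])
h=cv2.cvtColor(f,cv2.COLOR_RGB2HSV); m=((h[...,0]<8)|(h[...,0]>173))&(h[...,1]>180)&(h[...,2]>90)
n,l,s,c=cv2.connectedComponentsWithStats(m.astype(np.uint8))
for i in range(1,n):
    if s[i,4]>80: print(s[i],c[i],onz("w3",c[i],.022).round(4),onz("w3",c[i],.016).round(4))
# ring: grey, low saturation near prediction
u=proj("w3",(.457,-.181,.025)); print(u)
g=(h[...,1]<40)&(h[...,2]>90); n,l,s,c=cv2.connectedComponentsWithStats(g.astype(np.uint8))
for i in range(1,n):
    if s[i,4]>300 and np.hypot(*(c[i]-u))<40: print("ring",s[i],c[i],onz("w3",c[i],.02).round(4))
E
```

```text
[ 0.49873329 -0.33991509  0.20344745]
[302 165  28  27 578] [315.51557093 177.92387543] [ 0.499  -0.3401  0.022 ] [ 0.4984 -0.3413  0.016 ]
[219.60609749  76.07035195]
ring [ 185   38   74   76 3354] [221.28384019  76.49165176] [ 0.4574 -0.1811  0.02  ]
```

Ring confirmed at (0.457, −0.181) from a second wrist view. I move over it high, then down to a TCP height of about 0.065.

Request:
step_arm:
  plan:
    - [[-42,158,0,0,0],[-42,158,0,0,0],[-42,158,0,0,0],[-42,158,0,0,0],[-42,158,0,0,0],[-42,158,-40,0,0],[-42,158,-80,0,0],[-42,158,-110,0,0]]

```text
time: 5.35
tool_pos: [0.4545, -0.1806, 0.0885]
ee_rot: [-3.136, 0.001, 1.089]
wrist_force: [-0.1, 0.5, -1.9]
width: 0.0002
```

Request:
step_arm:
  plan:
    - [[0,0,-15,0,0],[0,0,-29,0,0],[0,0,-29,0,0],[0,0,-29,0,0],[0,0,-29,0,0],[0,0,-29,0,0],[0,0,-29,0,0],[0,0,-29,0,0]]

```text
time: 6.02
tool_pos: [0.4572, -0.1819, 0.0655]
ee_rot: [3.139, 0.0, 1.089]
wrist_force: [0.5, -1.0, -0.4]
width: 0.0004
```

```bash
python3 - <<'E'
from h import *
o=robot.get_obs(); print(o["tool_pos"],o["time"])
f=save("wrist","w4"); g=save("side","s4")
a=cv2.resize(f[80:360,160:480],(400,350));b=cv2.resize(g[170:350,240:440],(389,350))
cv2.imwrite("pics/c4.png",np.hstack([a,b])[:,:,::-1])
E
```

```text
[ 0.45719162 -0.18185132  0.06554083] 6.0167
```

View pics/c4.png

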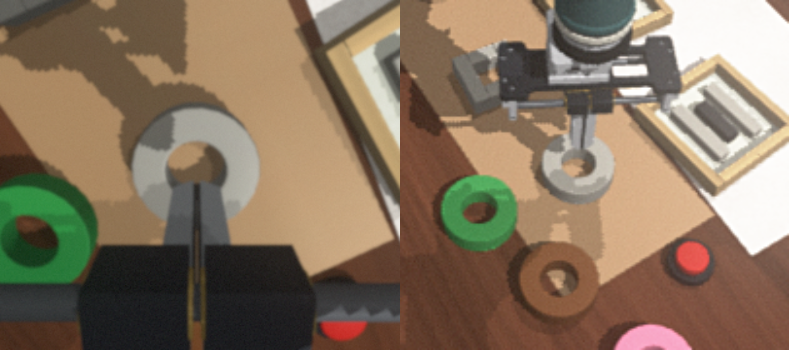

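The fingertips hover over the grey ring's hole with a clear gap, and the button in the side crop (692,257) is up. I hold still for more than two seconds.

Request:
step_arm:
  plan:
    - [[0,0,0,0,0],[0,0,0,0,0],[0,0,0,0,0],[0,0,0,0,0],[0,0,0,0,0],[0,0,0,0,0],[0,0,0,0,0],[0,0,0,0,0]]

```text
time: 6.78
tool_pos: [0.4566, -0.1815, 0.0645]
ee_rot: [3.142, 0.0, 1.089]
wrist_force: [0.1, -0.8, -0.2]
width: 0.0002
```

Request:
step_arm:
  plan:
    - [[0,0,0,0,0],[0,0,0,0,0],[0,0,0,0,0],[0,0,0,0,0],[0,0,0,0,0],[0,0,0,0,0],[0,0,0,0,0],[0,0,0,0,0]]

```text
time: 7.45
tool_pos: [0.4566, -0.1815, 0.0645]
ee_rot: [3.142, -0.0, 1.089]
wrist_force: [-0.8, -0.4, -0.4]
width: -0.0001
```

Request:
step_arm:
  plan:
    - [[0,0,0,0,0],[0,0,0,0,0],[0,0,0,0,0],[0,0,0,0,0],[0,0,0,0,0],[0,0,0,0,0],[0,0,0,0,0],[0,0,0,0,0]]

```text
time: 8.12
tool_pos: [0.4566, -0.1815, 0.0645]
ee_rot: [3.142, 0.0, 1.089]
wrist_force: [0.5, 0.5, 0.8]
width: 0.0005
```

Request:
step_arm:
  plan:
    - [[0,0,0,0,0],[0,0,0,0,0],[0,0,40,0,0],[0,0,80,0,0],[0,0,120,0,0],[0,0,150,0,0],[0,0,150,0,0],[0,0,150,0,0]]

```text
time: 8.78
tool_pos: [0.4577, -0.1821, 0.217]
ee_rot: [3.136, 0.0, 1.089]
wrist_force: [-0.3, 0.7, -0.2]
width: 0.0001
```

Request:
step_arm:
  plan:
    - [[140,290,0,0.6,0],[140,290,0,0.6,0],[140,290,0,0.6,0],[140,290,0,0.6,0],[140,290,0,0.6,0],[140,290,0,0.6,0],[140,290,0,0.6,0],[140,290,0,0.6,0]]

```text
time: 9.45
tool_pos: [0.5961, 0.1118, 0.2111]
ee_rot: [-3.137, -0.001, 1.691]
wrist_force: [-0.5, -1.2, -0.0]
width: 0.0007
```

Request:
step_arm:
  plan:
    - [[0,0,0,0,0],[0,0,0,0,0]]

```text
time: 9.62
tool_pos: [0.5956, 0.1098, 0.2111]
ee_rot: [-3.136, 0.0, 1.692]
wrist_force: [-1.0, -1.6, -0.1]
width: 0.0006
```

```bash
python3 - <<'E'
from h import *
f=save("wrist","w5"); print(robot.get_obs()["tool_pos"])
print({k:proj("w5",p).round() for k,p in {"empty":(.66,.195,.006),"tile":(.628,.016,.01),"disc":(.466,.18,.025)}.items()})
E
```

```text
[0.59555761 0.10848228 0.21186231]
{'empty': array([376., 116.]), 'tile': array([332., 242.]), 'disc': array([219., 109.])}
```

View pics/w5.png

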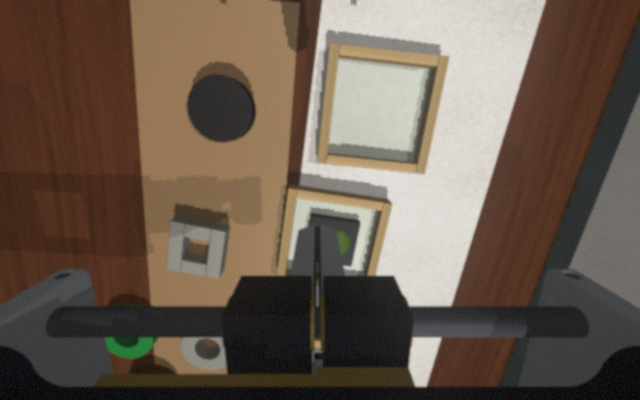

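The wrist picture shows the empty frame with top-rim corners near (331,43), (448,56), (425,173) and (318,163). The tile frame is under the fingers and the dark disc is at (221,107).

```bash
python3 - <<'E'
from h import *
c=np.array([onz("w5",u,.025) for u in ((331,43),(448,56),(425,173),(318,163))])
print(c.round(3).tolist(), c.mean(0).round(4), [np.linalg.norm(c[i]-c[i-1]).round(3) for i in range(4)])
x=proj("w5",c.mean(0)); print(x, tri(("w5",x),("side0",(318,124))).round(3), tri(("w5",x),("scene0",(408,198))).round(3))
E
```

```text
[[0.591, 0.268, 0.025], [0.727, 0.271, 0.025], [0.731, 0.133, 0.025], [0.593, 0.129, 0.025]] [0.6607 0.2005 0.025 ] [np.float64(0.139), np.float64(0.136), np.float64(0.138), np.float64(0.138)]
[380.24590115 111.99496016] [0.662 0.201 0.02 ] [0.662 0.2   0.018]
```

The sides measure 136–139 mm against the 140 given, and the triangulated rim height is about 0.02. The centre is (0.661, 0.2005). I go over it high, then down to z ≈ 0.065.

Request:
step_arm:
  plan:
    - [[64,91,0,0,0],[64,91,0,0,0],[64,91,0,0,0],[64,91,0,0,0],[64,91,-40,0,0],[64,91,-80,0,0],[64,91,-110,0,0],[64,91,-130,0,0]]

```text
time: 10.33
tool_pos: [0.6576, 0.1962, 0.0795]
ee_rot: [-3.134, 0.002, 1.686]
wrist_force: [0.1, 0.2, -0.3]
width: 0.0004
```

Request:
step_arm:
  plan:
    - [[0,0,-10,0,0],[0,0,-20,0,0],[0,0,-20,0,0],[0,0,-20,0,0],[0,0,-20,0,0],[0,0,-20,0,0],[0,0,-20,0,0],[0,0,-20,0,0]]

```text
time: 11.0
tool_pos: [0.6612, 0.1997, 0.0658]
ee_rot: [3.139, -0.0, 1.689]
wrist_force: [0.7, -0.1, -0.0]
width: 0.0004
```

Request:
step_arm:
  plan:
    - [[0,0,0,0,0],[0,0,0,0,0],[0,0,0,0,0],[0,0,0,0,0],[0,0,0,0,0],[0,0,0,0,0],[0,0,0,0,0],[0,0,0,0,0]]

```text
time: 11.67
tool_pos: [0.6606, 0.1995, 0.0645]
ee_rot: [3.142, 0.0, 1.689]
wrist_force: [-0.2, 0.5, 0.3]
width: 0.0003
```

Request:
step_arm:
  plan:
    - [[0,0,0,0,0],[0,0,0,0,0],[0,0,0,0,0],[0,0,0,0,0],[0,0,0,0,0],[0,0,0,0,0],[0,0,0,0,0],[0,0,0,0,0]]

```text
time: 12.33
tool_pos: [0.6606, 0.1995, 0.0645]
ee_rot: [3.142, 0.0, 1.689]
wrist_force: [0.4, -0.3, -0.3]
width: 0.001
```

Request:
step_arm:
  plan:
    - [[0,0,0,0,0],[0,0,0,0,0],[0,0,0,0,0],[0,0,0,0,0],[0,0,0,0,0],[0,0,0,0,0],[0,0,0,0,0],[0,0,0,0,0]]

```text
time: 13.0
tool_pos: [0.6606, 0.1995, 0.0645]
ee_rot: [3.142, -0.0, 1.689]
wrist_force: [-0.0, 0.1, 0.3]
width: 0.0006
```

Request:
step_arm:
  plan:
    - [[0,0,0,0,0],[0,0,0,0,0],[0,0,0,0,0],[0,0,0,0,0],[0,0,0,0,0],[0,0,0,0,0],[0,0,0,0,0],[0,0,0,0,0]]

```text
time: 13.67
tool_pos: [0.6606, 0.1995, 0.0645]
ee_rot: [3.141, 0.0, 1.689]
wrist_force: [1.5, 0.9, 0.7]
width: 0.0005
```

```bash
python3 - <<'E'
from h import *
o=robot.get_obs(); print(o["tool_pos"],o["time"],o["wrist_force"])
f=save("wrist","w6"); g=save("side","s6")
a=cv2.resize(f,(400,250));b=cv2.resize(g[40:350,180:480],(387,400))
c=np.zeros((400,787,3),np.uint8); c[:250,:400]=a; c[:,400:]=b
cv2.imwrite("pics/c6.png",c[:,:,::-1])
E
```

```text
[0.66058443 0.19954289 0.06452975] 13.6667 [1.4886308  0.90951118 0.66062583]
```

View pics/c6.png

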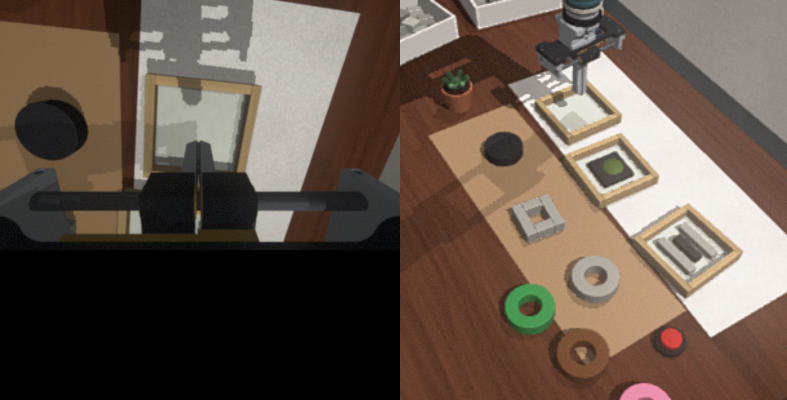

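The shut fingertips are above the middle of the empty frame. The castings, planter and other frames are where they were, and the button is up. Handing in.

```bash
python3 -c "
from bench import robot
print(robot.close_job())"
```

```text
the job is handed in; nothing more can be done
None
```

The job is handed in; `close_job` reported no verdict.

- **Button:** I pressed it until it would go no further (12 N at z = 0.016) and let it up. Later pictures show it up.
- **Ring:** I pointed at the pale grey ring at (0.457, −0.181) for about 2.2 s, with the fingertips about 40 mm above its top. Then I lifted to about 0.215 m and crossed at that height.
- **Empty frame:** I pointed at its middle, (0.661, 0.200), with the fingertips about 40 mm above the rim. I held still for more than 2.5 s and handed in there with the hand still pointing.

**Last checks:** The final reading was TCP (0.6606, 0.1995, 0.0645) at 13.7 s. The wrist force was up to about 1.5 N, no more than it read while moving in free air. The last side picture shows the castings, planter and frames where they started, by eye only; I did not measure their shift.

**Disagreement:** The first triangulated heights came out 5–15 mm below the stated ones. For the button, the scene–wrist pair gave 0.011 m and the side–wrist pair 0.021 m, against 0.022 m in the text. I put this down to error in picking pixels; the horizontal positions from the different views agreed within a few millimetres.

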